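# Log a specimen rack with the reader wand

### The arm

A 6-joint arm with a two-finger parallel gripper is mounted at the origin on the work surface. World frame = base frame: x ahead of the robot, y to its left, z up, the work surface at z = 0. Lengths are in m, angles in degrees, forces in N, time in s.
With the tool pointing down it reaches from about 0.275 to 0.725 m from the base axis. Payload 15.9 kg.
Tool frame: the origin (TCP) lies at the very end of the fingers, on their centre line; the grasp point (between the pads) lies 19 mm behind it (bot.hold_point_z is the distance from the TCP to the grasp point, in m); z points along the fingers, y is the line along which they close (so a half turn about z gives the same grasp; the last joint's range is limited). The gripper opens to 85 mm and grips with 20 to 120 N. Pads are 22 mm wide; open, the fingers measure 114 mm over their backs; the gripper's body (76 mm by 85 mm) begins 54 mm behind the grasp point. The pads swing forward as they close: fully open they stand 13 mm farther back than shut.
Start: joints at [73.51, 12.198, -1.971, 75.831, 0, 90], TCP at [0.142, 0.479, 0.231] pointing down, gripper open.
Joint ranges: [-170.91, 170.91], [-42.67, 98.43], [-65.05, 77.54], [-120.47, 116.71], [-90, 82.35], [-180, 180]. Speed limits (degrees/s): [108.29, 108.29, 136.94, 147.25, 180, 180].

### API

Orientations are given as a 3x3 rotation matrix whose columns are the frame's x, y, z axes.
In Python, from rig import bot, cams, order gives the robot as it stands.
- The arm moves only by the shell command python3 -m creep 'ROWS' [FORCE]. ROWS is JSON, one flat list of numbers, 5 for each row, row after row: the opening, from 0 (shut) to 1 (fully open), then the shift along the world's x, y, z in mm, then the turn about the world's z in rad. A call has exactly 5 rows; each row is the pose to reach, as a shift and turn from the pose commanded when the call began; what a row does not reach only later rows make up. A row lasts 1/12 s, in which the tool goes at most 41.7 mm and 7.16 degrees, less where a joint would pass 70% of its speed; a pose out of reach is approached as far as the arm can. A call with a gripper value outside its range is refused whole. The fingers move at their own pace and stop on an object; FORCE is the grip in N (left out, the last holds). Time passes only in rows, so rows that repeat a pose let the fingers close, or fill a call up. It gives the time, the measured TCP pose, the force, the opening and the grip force at its end, in the units of the state.
- bot.get_state(): the state, without advancing time (a new reading comes with each control period).
- cams.get_image(name): name is "scene" or "side" or "wrist"; returns the picture (400x640x3 uint8, red, green, blue); there is no depth.
- cams.camera_model(name): a dict with "vfov" (degrees; the focal length in pixels is half the picture's height over the tangent of half this angle, whatever the lens; pixels are square), "cx", "cy" (the principal point, pixels), "dist_coeffs" ([k1, k2, p1, p2, k3] as OpenCV has them; the pictures are not rectified), "origin" and "attitude" of the camera in the world. Camera axes: x right, y up, looking along -z (the intrinsics and any distortion apply to the point x, -y, -z); pixel columns grow to the right and rows downward; lengths in m; the calibration is good to about 2 mm. A picture is of the moment at which its call begins: read the wrist's pose just before it. camera_model takes no time and is no camera call; for the wrist camera it gives the pose at the moment of the call.
- order.sign_off(): hands the job in; it is judged then, once.
The state is a dict: "t": time; "qpos": joint angles; "joint_vel": joint speeds; "joint_torque": joint torques, N m; "position": TCP position; "ee_rot": TCP orientation; "ft_force": force on the tool from outside, world axes, zero at the start; "moment": the same for the moment, N m; "grip_width": opening from 0.0 (shut) to 1.0 (fully open); "finger_force": force on a finger pad.
Only numpy, scipy, OpenCV 4.12 (cv2) and the standard library are available. Lean on these libraries where they do the work, as an engineer would, in place of code of your own. Each camera call takes 0.05 s, during which the arm holds its last target. There are 200 camera calls.

### The job

Log in the pink specimen rack: take the orange-handled reader wand out of its white holder, aim its steel tip square at the middle of the barcode label on the pink rack's sloped front from about 6 cm away and hold it still there for two seconds. Then, with the wand still square to the slope, feel for and gently press its tip (its length varies) partway into the sprung green pad beside the label and then into the yellow one, about a second each, without pushing either to its stop. Put the wand back upright in its holder, let go of it, and leave the blue rack, the jar and the marker alone.

Things in the scene. Friction and masses are not known exactly. Their poses are not given: they have to be found in the camera images.
- wand: Loose reader wand, 0.2 kg; z runs up the handle, it reads along -z. Steel tip 12 mm across, slid out a different amount each time (stiff): its end lies 0 to 14 mm beyond the origin, on -z. Black nose z = 6 to 34 mm; grey 26 mm square shaft to 80; black 46 mm square collar 80 to 88; orange 30 mm square handle to 175, faces along x and y (grip near 140). Starts upright in the holder.
- aim (a point): Reading point of the wand, on its axis 60 mm beyond its origin (z = -60 mm); it moves with the wand.
- holder: Fixed white square sleeve on the table, 60 x 60 mm, 100 mm tall, with a square hole 34 x 34 mm right through, edges along its x and y. Origin: centre of its underside on the table, z up. When the wand stands home, its collar rests on the rim and its origin is 20 mm above the table.
- pink_rack: Fixed pink specimen rack, x from -85 to 60 mm, 200 mm wide (y). Origin on the table, z up. Its front (-x) is a face sloped 35 degrees from level, 100 mm long, rising from 37 to 94 mm; behind it an 88 mm tall block carries tubes up to 120 mm. It stands left or right of the middle, the blue rack on the other side.
- label: Barcode label on the pink rack's sloped face: white, 42 mm along the slope (x) by 62 mm across (y), with black bars. Origin: centre of the label on the face; its z axis is the outward normal of the sloped face, leaning 35 degrees from vertical towards the rack's front.
- green_face (a point): Centre of the top of the round green pad on the pink rack's sloped face, 30 mm across, level with the label and 72 mm to one side of it (either side). It stands 16 mm proud of the face when up and moves with the pad; pressed along the face's normal.
- yellow_face (a point): Centre of the top of the round yellow pad, of the same kind, 72 mm to the other side of the label.
- green_pad (a joint): Depth of the green pad: 0 up, 9 mm at its stop. Spring: about 1 N at first, 7 N at the stop. It springs back.
- yellow_pad (a joint): Depth of the yellow pad, the same.
- green_mount: Fixed grey collar of the green pad on the sloped face, 40 mm across, 6 mm tall; origin at the centre of its underside on the face, z along the face's normal.
- yellow_mount: Fixed grey collar of the yellow pad, the same.
- blue_rack: Fixed blue rack of the same shape with its own label and pads (not to be touched). Origin as the pink rack's.
- jar: Loose bystander: specimen jar with a yellow cap, 52 mm across, 75 mm tall. Origin: centre of its underside.
- marker: Loose bystander: red marker lying on the table, 130 mm long along its x, 18 mm thick. Origin: underside, near its middle.
Mind the look-alikes: they are no part of the job. Several things look just like the holder: the one meant starts farthest to the robot's right.

How it is judged (in metres and radians):
On the way, in this order (a step that is already met when the one before it is completed fails the run):
1. The held wand is aimed square (within 10 degrees) at the label from about 60 mm, its reading point within 18 mm of the label's middle along the face, and held still for 1.2 s (contact force between the fingers and wand above 1 N and x of aim in the frame of label between -0.018 and 0.018 m and y of aim in the frame of label between -0.018 and 0.018 m and z of aim in the frame of label between -0.02 and 0.035 m and angle between the z axis of wand and the z axis of label, either way round below 0.175 rad and linear speed of wand below 0.02 m/s and angular speed of wand below 0.15 rad/s), for 1.2 s.
2. The held wand's tip, within 11 mm of the pad's axis (each way) and 15 degrees of the normal, holds the green pad 1 to 8.5 mm down for 0.4 s (contact force between the fingers and wand above 1 N and contact force between wand and green_mount above 0.5 N and value of joint green_pad between 0.001 and 0.0085 m and x of wand in the frame of green_mount between -0.011 and 0.011 m and y of wand in the frame of green_mount between -0.011 and 0.011 m and angle between the z axis of wand and the z axis of label, either way round below 0.26 rad), for 0.4 s.
3. The same on the yellow pad (contact force between the fingers and wand above 1 N and contact force between wand and yellow_mount above 0.5 N and value of joint yellow_pad between 0.001 and 0.0085 m and x of wand in the frame of yellow_mount between -0.011 and 0.011 m and y of wand in the frame of yellow_mount between -0.011 and 0.011 m and angle between the z axis of wand and the z axis of label, either way round below 0.26 rad), for 0.4 s.
At the end, for the whole second after the job is handed in: The wand stands at rest in the holder, upright within 7 degrees, origin within 10 mm of the holder's axis and 15 to 24 mm above the table (collar on the rim); both pads are up again (within 1 mm); jar and marker are within 20 mm of where they stood (horizontal distance between wand and holder below 0.01 m and height (world z) of wand between 0.015 and 0.024 m and angle between wand's own z axis and vertical below 0.12 rad and linear speed of wand below 0.02 m/s and value of joint each of green_pad, yellow_pad below 0.001 m and distance of each of jar, marker from where it was at the start of the episode below 0.02 m); the robot touches nothing.
It fails at once if A pad is driven hard against its stop (over 15 N) (contact force between anything else and green_mount above 15 N or contact force between anything else and yellow_mount above 15 N).
It fails at once if The pink rack is struck with over 20 N (contact force between anything else and pink_rack above 20 N).
It fails at once if The blue rack is touched (over 2 N) (contact force between anything else and blue_rack above 2 N).
It fails at once if The jar or the marker is moved more than 20 mm (distance of any of jar, marker from where it was at the start of the episode above 0.02 m).
It also fails if it takes over 69 s, if anything falls off the work surface, if the arm or the gripper's body presses on something with over 40 N, if the wrist force passes 120 N, or if a joint passes its speed limit or range.

## Working session

There is one attempt and no reset: what is moved stays moved. The work goes in short steps, Python scripts to look and compute and a shell command to move; the robot and the scene stay as the last step left them, time stands still between calls to the robot, and variables do not carry over. Pictures are saved under pics/ and viewed, at most 10 in all, crops included, and the job is handed in when it is done.

View pics/scene0.png

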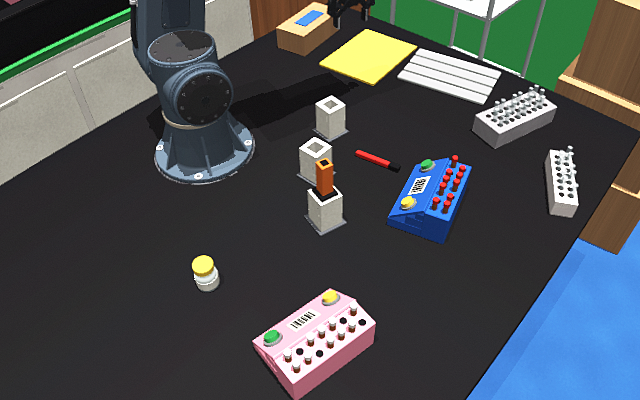

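View pics/side0.png

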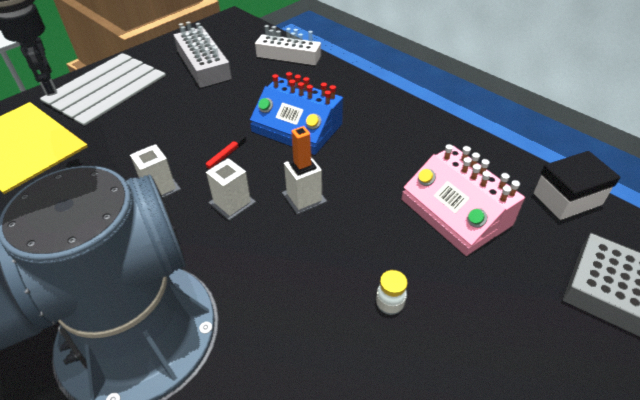

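The scene view shows three look-alike white sleeves, at (330,115), (315,158) and (325,205). The wand, with its orange handle, stands in the one at (325,205), and that is also the one farthest to the robot's right. The pink rack is at (315,340), with green pad (271,338), yellow (331,297) and label (303,320). The blue rack is at (430,198), the jar at (205,272) and the marker at (377,160). In the side view the same sleeves are at (153,170), (230,187) and (303,185), and the pink rack is at (462,195). Next I'll take a close crop of the chosen holder and the pink rack, and triangulate.

```bash
cat > h.py <<'E'
import numpy as np,cv2
def ray(m,uv):
    f=200/np.tan(np.radians(m["vfov"]/2));K=np.array([[f,0,m["cx"]],[0,f,m["cy"]],[0,0,1]])
    p=cv2.undistortPoints(np.array([[uv]],float),K,np.array(m["dist_coeffs"]))[0,0]
    d=np.array(m["attitude"])@[p[0],-p[1],-1];return np.array(m["origin"]),d/np.linalg.norm(d)
def tri(*mu):
    A=np.zeros((3,3));b=np.zeros(3);R=[ray(m,u) for m,u in mu]
    for o,d in R:
        P=np.eye(3)-np.outer(d,d);A+=P;b+=P@o
    x=np.linalg.solve(A,b);return x,max(np.linalg.norm(np.cross(d,x-o)) for o,d in R)
def plane(m,uv,z):
    o,d=ray(m,uv);return o+d*(z-o[2])/d[2]
def blobs(im,lo,hi,amin=25):
    k=cv2.inRange(cv2.cvtColor(im,cv2.COLOR_RGB2HSV),lo,hi);n,l,s,c=cv2.connectedComponentsWithStats(k)
    return [(c[i].round(1).tolist(),s[i].tolist()) for i in range(1,n) if s[i][4]>=amin]
E
python3 - <<'E'
from h import *
I={n:np.load(f"pics/{n}0.npy") for n in("scene","side")}
for n,im in I.items():
    print(n)
    for c,lo,hi in(("green",(45,120,60),(75,255,255)),("yellow",(23,130,90),(32,255,255)),("orange",(5,150,50),(18,255,255)),("red",(0,180,80),(4,255,255))):
        print(c,[b for b in blobs(im,lo,hi) if b[1][4]<1500])
def crop(im,x,y,w,h): return cv2.resize(im[y:y+h,x:x+w],(400,300),interpolation=cv2.INTER_CUBIC)
a=np.vstack([np.hstack([crop(I["scene"],285,150,80,90)[:, :, ::-1] if 0 else crop(I["scene"],280,150,100,75),crop(I["side"],255,125,100,75)]),
 np.hstack([crop(I["scene"],245,275,140,105),crop(I["side"],395,135,140,105)])])
cv2.imwrite("pics/crop1.png",a[:,:,::-1])
E
```

```text
scene
green [([381.1, 9.9], [370, 0, 21, 23, 364]), ([468.3, 33.0], [453, 12, 32, 43, 908]), ([426.2, 163.4], [421, 159, 11, 10, 84]), ([271.0, 335.9], [264, 330, 15, 13, 136])]
yellow [([354.6, 36.5], [343, 29, 23, 17, 34]), ([378.7, 66.9], [356, 29, 62, 55, 411]), ([333.3, 65.6], [319, 49, 36, 28, 73]), ([407.6, 200.7], [401, 196, 13, 10, 86]), ([203.9, 264.2], [192, 255, 22, 20, 66]), ([329.7, 295.8], [323, 290, 14, 12, 120])]
orange [([274.6, 13.1], [250, 0, 78, 40, 1425]), ([356.9, 7.1], [351, 4, 11, 8, 46]), ([324.4, 179.4], [315, 162, 19, 34, 451]), ([623.4, 240.7], [609, 224, 27, 30, 42])]
red [([372.1, 158.0], [355, 150, 35, 18, 240]), ([454.4, 158.4], [452, 155, 6, 8, 42]), ([458.8, 175.6], [454, 166, 11, 20, 105]), ([445.3, 179.2], [440, 169, 12, 21, 99]), ([448.1, 200.4], [444, 193, 10, 16, 77]), ([435.4, 200.5], [433, 197, 7, 8, 39])]
side
green [([255.7, 5.4], [219, 0, 80, 18, 798]), ([22.4, 67.7], [6, 46, 34, 44, 604]), ([6.4, 81.8], [0, 54, 20, 47, 499]), ([263.9, 103.8], [259, 99, 11, 11, 90]), ([476.1, 216.2], [469, 209, 15, 15, 169])]
yellow [([312.1, 120.3], [307, 115, 11, 12, 107]), ([425.4, 175.6], [419, 169, 14, 14, 144]), ([393.2, 282.2], [380, 270, 28, 26, 573])]
orange [([301.1, 148.5], [292, 127, 19, 42, 620])]
red [([298.6, 80.9], [286, 72, 27, 20, 198]), ([274.6, 77.0], [272, 74, 6, 7, 27]), ([323.4, 85.5], [321, 83, 6, 7, 33]), ([329.9, 90.5], [325, 85, 11, 13, 71]), ([221.7, 154.1], [206, 141, 32, 27, 275])]
```

View pics/crop1.png

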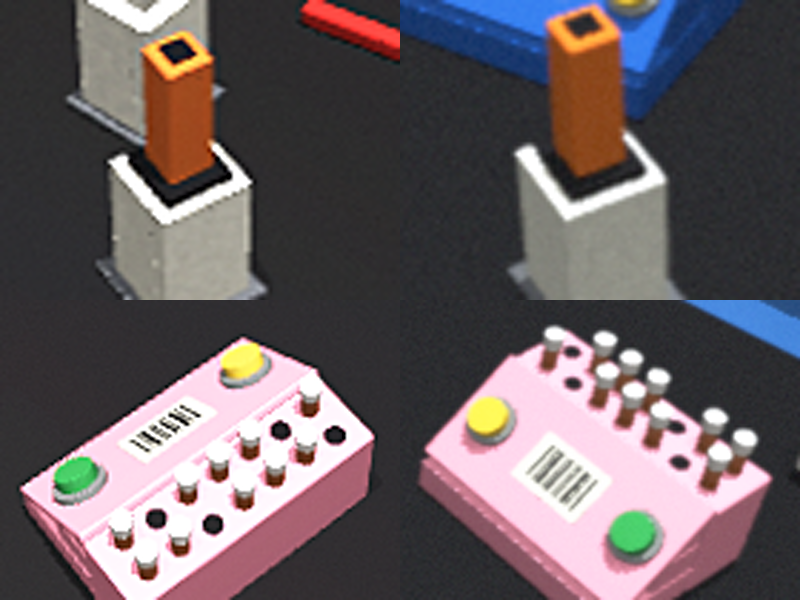

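The crop confirms it: the wand stands in the chosen holder. The handle top's centre is at about (324.5,163.5) in the scene view and (301.5,131.5) in the side view. The rim corners are visible, and so are the pink rack's label and pads, with green at crop (79,478) and yellow at (243,362).

```bash
cat > m1.py <<'E'
from h import *
from rig import cams
S=cams.camera_model("scene");D=cams.camera_model("side")
p=lambda n,a:print(n,np.round(a[0],4),round(a[1],4))
p("handle top",tri((S,(324.5,163.5)),(D,(301.5,131.5))))
for n,m,c in(("scene",S,[(307,189.5),(322.5,205),(342.5,195)]),("side",D,[(283.8,162),(297.5,179.5),(321.3,169.5)])):
    P=np.array([plane(m,u,.1) for u in c]);print(n,"rim LFR",P[:,:2].round(4).tolist(),"centre",((P[0]+P[2])/2).round(4),"edges",[(round(np.linalg.norm(e),4),round(np.degrees(np.arctan2(e[1],e[0])),1)) for e in np.diff(P,axis=0)])
# rim corner triangulated for height: scene L/F/R vs side by same physical corner printed above
g=tri((S,(271.0,335.9)),(D,(476.1,216.2)));y=tri((S,(329.7,295.8)),(D,(425.4,175.6)));p("green",g);p("yellow",y)
lab=tri((S,(245+167*.35,275+(430-300)*.35)),(D,(395+(562-400)*.35,135+(482-300)*.35)));p("label",lab)
e=y[0]-g[0];print("pad dist",np.linalg.norm(e),"dir",np.degrees(np.arctan2(e[1],e[0])))
p("blue g",tri((S,(426.2,163.4)),(D,(263.9,103.8))));p("jar cap",tri((S,(204,265)),(D,(393.2,282.2))));p("red marker",tri((S,(372.1,158)),(D,(221.7,154.1))))
for u in((330,103),(316,147)):print("sleeve",plane(S,u,.1).round(3))
E
python3 m1.py
```

```text
handle top [0.4449 0.025  0.1936] 0.0007
scene rim LFR [[0.4052, 0.0065], [0.4656, -0.0063], [0.4796, 0.0477]] centre [0.4424 0.0271 0.1   ] edges [(np.float64(0.0618), np.float64(-11.9)), (np.float64(0.0558), np.float64(75.5))]
side rim LFR [[0.4233, 0.0629], [0.4073, 0.0019], [0.4635, -0.0119]] centre [0.4434 0.0255 0.1   ] edges [(np.float64(0.0631), np.float64(-104.7)), (np.float64(0.0579), np.float64(-13.8))]
green [ 0.6031 -0.3082  0.0744] 0.0001
yellow [ 0.6275 -0.1658  0.0742] 0.0007
label [ 0.6215 -0.2391  0.0617] 0.002
pad dist 0.14444698696738367 dir 80.26165982510167
blue g [0.5534 0.2898 0.0746] 0.001
jar cap [ 0.3704 -0.2863  0.0681] 0.0014
red marker [0.3955 0.2741 0.0103] 0.0001
sleeve [0.222 0.297 0.1  ]
sleeve [0.319 0.132 0.1  ]
```

The points check out: handle top z is 0.194 (should be 0.195), pads are 144 mm apart, and the label lies at about z 0.062–0.065. The tool can only point down and turn in yaw. So I'll pivot the wand 35° in the grip about the closing axis, by pushing its shaft against the holder's far outer edge. First I'll grasp it at (0.444, 0.026), with the closing line at 76.5°.

```bash
python3 -m creep '[1,23,-35,0,0.01, 1,46,-70,0,0.02, 1,69,-105,0,0.03, 1,92,-140,0,0.04, 1,115,-175,0,0.052]' 25
python3 -m creep '[1,23,-35,0,0, 1,46,-70,0,0, 1,69,-105,0,0, 1,92,-140,0,0, 1,115,-175,0,0]'
python3 -m creep '[1,24,-35,0,0, 1,48,-70,0,0, 1,72,-103,0,0, 1,72,-103,0,0, 1,72,-103,0,0]'
```

```text
t: 0.57
position: [0.2566, 0.3035, 0.2312]
ee_rot: [[-0.973, 0.232, 0.0], [0.232, 0.973, -0.0], [-0.0, -0.0, -1.0]]
ft_force: [0.2, 0.5, 0.5]
grip_width: 1.001
finger_force: 0.0
t: 0.98
position: [0.3713, 0.1292, 0.2314]
ee_rot: [[-0.972, 0.234, 0.0], [0.234, 0.972, 0.0], [-0.0, 0.0, -1.0]]
ft_force: [0.6, 1.6, -0.2]
grip_width: 1.005
finger_force: 0.0
t: 1.4
position: [0.4433, 0.0265, 0.2308]
ee_rot: [[-0.971, 0.237, -0.001], [0.237, 0.971, -0.0], [0.001, -0.0, -1.0]]
ft_force: [-0.4, 1.1, 0.6]
grip_width: 1.001
finger_force: 0.0
```

Run:
```python
from h import *
from rig import bot,cams
m=cams.camera_model("wrist");im=cams.get_image("wrist");cv2.imwrite("pics/w1.png",im[:,:,::-1])
print(blobs(im,(5,150,50),(18,255,255)))
s=bot.get_state();print(s["position"],np.degrees(np.arctan2(s["ee_rot"][1][1],s["ee_rot"][0][1])))
```

```text
[([318.1, 217.0], [295, 180, 49, 76, 2334])]
[0.44260358 0.02767091 0.23091495] 76.37424267198898
```

View pics/w1.png

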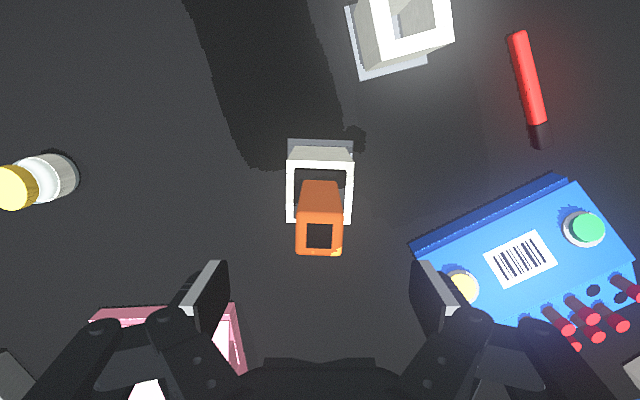

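The wrist view shows the handle top at (319,238), squared with the fingers and midway between them; the rim is clear and well aligned. I'll check its position by ray, then descend.

```bash
python3 - <<'E'
from h import *
from rig import bot,cams
m=cams.camera_model("wrist")
print(plane(m,(319,238),.195), [plane(m,u,.1).round(4).tolist() for u in((287,148),(354,148),(287,222),(352,223))])
E
python3 -m creep '[1,1,-1,-23,0, 1,1,-1,-46,0, 1,1,-1,-70,0, 1,1,-1,-93,0, 1,1,-1,-93,0]'
python3 -m creep '[0.2,0,0,0,0, 0,0,0,0,0, 0,0,0,0,0, 0,0,0,0,0, 0,0,0,0,0]' 25
```

```text
[0.44498684 0.02798305 0.195     ] [[0.3971, 0.011, 0.1], [0.4109, 0.0676, 0.1], [0.4636, -0.0074, 0.1], [0.479, 0.0515, 0.1]]
t: 1.87
position: [0.4408, 0.0284, 0.135]
ee_rot: [[-0.973, 0.232, -0.005], [0.232, 0.973, -0.0], [0.005, -0.001, -1.0]]
ft_force: [-1.4, -1.1, 0.0]
grip_width: 0.998
finger_force: 0.0
t: 2.28
position: [0.4443, 0.0274, 0.1393]
ee_rot: [[-0.972, 0.234, 0.002], [0.234, 0.972, 0.0], [-0.001, 0.001, -1.0]]
ft_force: [-1.2, 1.2, 10.7]
grip_width: 0.345
finger_force: 31.0
```

```bash
python3 -m creep '[0,0,0,20,0, 0,0,0,45,0, 0,0,0,75,0, 0,0,0,105,0, 0,0,0,115,0]'
python3 -m creep '[0,15,-3.5,0,0, 0,35,-8.4,0,0, 0,52,-12.5,0,0, 0,52,-12.5,0,0, 0,52,-12.5,0,0]'
python3 -m creep '[0,0,0,-20,0, 0,0,0,-50,0, 0,0,0,-75,0, 0,0,0,-80,0, 0,0,0,-80,0]'
python3 - <<'E'
from h import *
from rig import cams
a=[cams.get_image(n) for n in("scene","side")]
cv2.imwrite("pics/c2.png",np.hstack([cv2.resize(a[0][100:260,240:400],(400,400)),cv2.resize(a[1][60:220,220:380],(400,400))])[:,:,::-1])
E
```

```text
t: 2.7
position: [0.4448, 0.0273, 0.2573]
ee_rot: [[-0.972, 0.234, 0.005], [0.234, 0.972, 0.0], [-0.004, 0.001, -1.0]]
ft_force: [1.6, -0.5, -1.8]
grip_width: 0.347
finger_force: 29.5
t: 3.12
position: [0.4959, 0.0145, 0.2524]
ee_rot: [[-0.972, 0.234, -0.001], [0.234, 0.972, 0.0], [0.001, -0.0, -1.0]]
ft_force: [-0.3, 0.1, -2.8]
grip_width: 0.345
finger_force: 29.4
t: 3.53
position: [0.4942, 0.0148, 0.1723]
ee_rot: [[-0.972, 0.233, -0.003], [0.233, 0.972, -0.0], [0.003, -0.001, -1.0]]
ft_force: [-0.6, -0.3, -1.9]
grip_width: 0.348
finger_force: 29.4
```

View pics/c2.png

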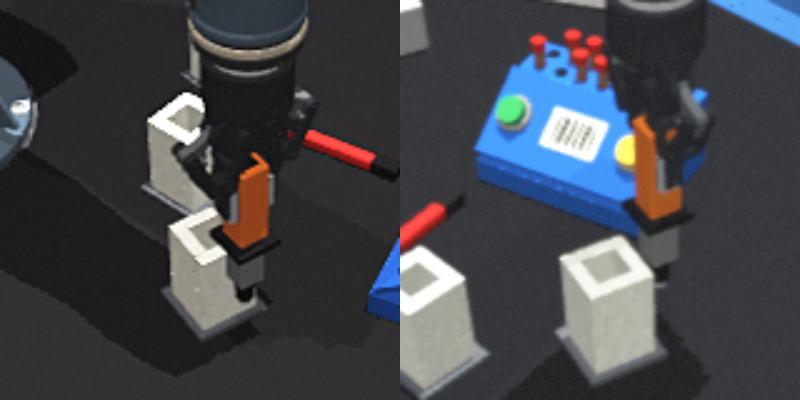

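The wand hangs upright beyond the holder, with its shaft level with the far rim edge: tip at crop (243,293) left, (660,285) right. I'll pivot it along the arc.

```bash
python3 -m creep '[0,-7,1.7,0,0, 0,-12,2.9,0,0, 0,-17,4.1,0,0, 0,-22,5.3,1,0, 0,-27,6.5,1,0]' 25
python3 -m creep '[0,-7,1.7,-1,0, 0,-14,3.3,-2,0, 0,-21,4.9,-5,0, 0,-29,6.8,-8,0, 0,-36,8.6,-11,0]'
cat > m2.py <<'E'
from h import *
from rig import bot,cams
import sys
a=[cams.get_image(n) for n in("scene","side")]
np.save("pics/last.npy",a);s=bot.get_state();print(np.round(s["position"],4),np.round(s["ft_force"],1))
x,y,w=map(int,sys.argv[2:5]);x2,y2=map(int,sys.argv[5:7])
cv2.imwrite(sys.argv[1],np.hstack([cv2.resize(a[0][y:y+w,x:x+w],(400,400),interpolation=2),cv2.resize(a[1][y2:y2+w,x2:x2+w],(400,400),interpolation=2)])[:,:,::-1])
E
python3 m2.py pics/c3.png 250 100 120 240 80
```

```text
t: 4.05
position: [0.4687, 0.0213, 0.175]
ee_rot: [[-0.972, 0.234, 0.002], [0.234, 0.972, -0.0], [-0.002, 0.0, -1.0]]
ft_force: [5.2, -0.7, -0.2]
grip_width: 0.353
finger_force: 28.9
t: 4.47
position: [0.4317, 0.03, 0.1629]
ee_rot: [[-0.972, 0.234, -0.0], [0.234, 0.972, -0.0], [0.0, -0.0, -1.0]]
ft_force: [3.1, -0.6, -0.7]
grip_width: 0.35
finger_force: 30.2
[0.431  0.0301 0.1627] [-0.3 -0.4 -1.7]
```

View pics/c3.png

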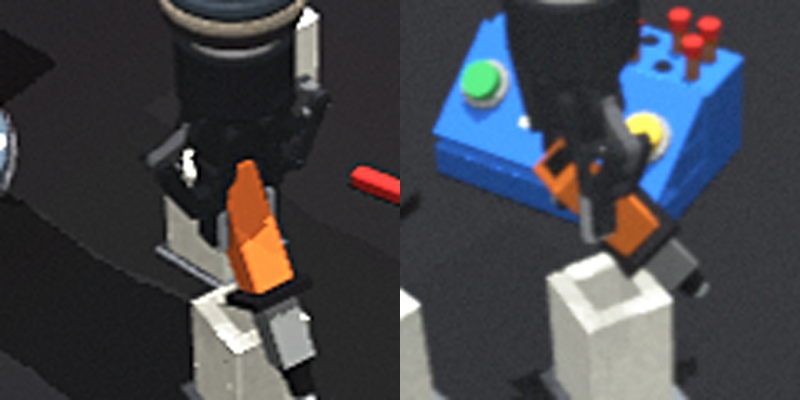

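The wand is now leaning about 35° in the grip, top towards the robot, with its tip at crop (300,385) left and (703,290) right. I'll lift clear, tighten the grip, carry it above the label and measure its axis there.

```bash
python3 -m creep '[0,8,-2,15,0, 0,16,-4,35,0, 0,24,-6,50,0, 0,30,-8,60,0, 0,30,-8,60,0]' 25
python3 -m creep '[0,9,-35,2,0.01, 0,18,-70,4,0.03, 0,27,-110,6,0.05, 0,36,-150,8,0.066, 0,40,-185,10,0.066]' 70
python3 -m creep '[0,3,-20,0,0, 0,6,-40,0,0, 0,7,-56,0,0, 0,7,-56,0,0, 0,7,-56,0,0]' 
python3 m2.py pics/c4.png 215 190 180 360 50
```

```text
t: 4.98
position: [0.4639, 0.0217, 0.2245]
ee_rot: [[-0.972, 0.234, 0.001], [0.234, 0.972, 0.0], [-0.001, 0.0, -1.0]]
ft_force: [-0.0, 0.1, -3.2]
grip_width: 0.346
finger_force: 29.9
t: 5.4
position: [0.5023, -0.1651, 0.2321]
ee_rot: [[-0.986, 0.168, -0.002], [0.168, 0.986, 0.001], [0.002, 0.0, -1.0]]
ft_force: [1.1, 0.4, -3.1]
grip_width: 0.341
finger_force: 71.8
t: 5.82
position: [0.5089, -0.2193, 0.232]
ee_rot: [[-0.985, 0.17, -0.002], [0.17, 0.985, 0.001], [0.002, 0.001, -1.0]]
ft_force: [-0.2, -0.2, -2.9]
grip_width: 0.345
finger_force: 71.8
[ 0.5092 -0.2184  0.2326] [-0.5  0.4 -1.6]
```

View pics/c4.png

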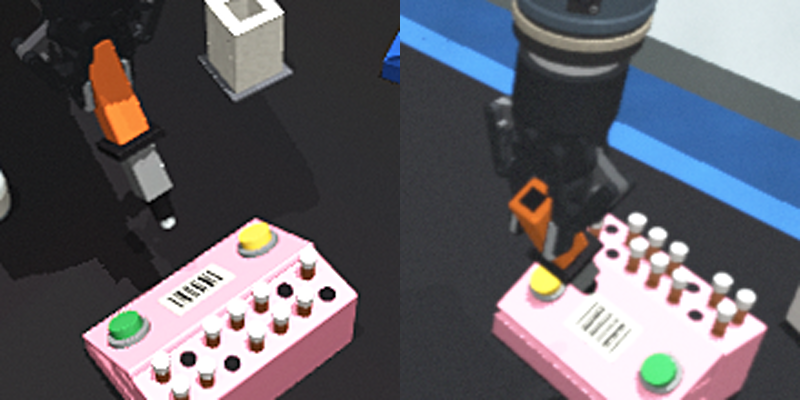

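The wand hangs short of the label. The tip end is at scene (291.5,290) and the collar centre at (274,255). In the side view the collar centre is (434,168) and the handle top centre (419,139). I'll work out the axis from these.

```bash
cat > m3.py <<'E'
from h import *
from rig import bot,cams
S=cams.camera_model("scene");D=cams.camera_model("side");s=bot.get_state();T=np.array(s["position"]);ty=np.array(s["ee_rot"])[:,1]
def onpl(m,uv):
    o,d=ray(m,uv);return o+d*((T-o)@ty)/(d@ty)
def ax(m,u,v):
    n=np.cross(ray(m,u)[1],ray(m,v)[1]);a=np.cross(n,ty);a/=np.linalg.norm(a);return a*np.sign(a[2])
n=np.array([-.5653,.097,.819])
for nm,a in(("scene",ax(S,(291.5,289.9),(274,255.3))),("side",ax(D,(434.3,167.9),(419.4,139.1)))):print(nm,a.round(3),np.degrees(np.arccos(a[2])),np.degrees(np.arccos(a@n)))
c=tri((S,(274,255.3)),(D,(434.3,167.9)));print("collar",c)
t=onpl(S,(291.5,289.9));print("tip",t,"top",onpl(D,(419.4,139.1)),"collar on plane",onpl(S,(274,255.3)),onpl(D,(434.3,167.9)))
a=(c[0]-t);print(np.linalg.norm(a),np.degrees(np.arccos(a[2]/np.linalg.norm(a))));print("pred origin 140:",T+[0,0,.0187]-.14*n,"collar c",T+[0,0,.0187]-.056*n)
E
python3 m3.py
```

```text
scene [-0.636  0.108  0.764] 40.2106378194127 5.289425501845034
side [-0.491  0.084  0.867] 29.884731404519556 5.204109992283041
collar (array([ 0.54220262, -0.22666324,  0.19487815]), np.float64(0.00211391168320505))
tip [ 0.58968414 -0.23209486  0.13510296] top [ 0.49456378 -0.21590417  0.28305329] collar on plane [ 0.54086177 -0.22377414  0.19368739] [ 0.54876073 -0.22512228  0.18738933]
0.0765315015989097 38.642872008442936
pred origin 140: [ 0.5883865  -0.23196627  0.13667316] collar c [ 0.5409013  -0.22381827  0.20546916]
```

Run:
```python
from h import *
a=np.load("pics/last.npy")
cv2.imwrite("pics/z1.png",np.hstack([cv2.resize(a[0][200:300,240:310],(392,560),interpolation=2),cv2.resize(a[1][125:185,400:450],(400,480),interpolation=2)[:480] if 0 else cv2.copyMakeBorder(cv2.resize(a[1][125:185,400:450],(400,480),interpolation=2),0,80,0,0,0)])[:,:,::-1])
```

```text
(no output)
```

View pics/z1.png

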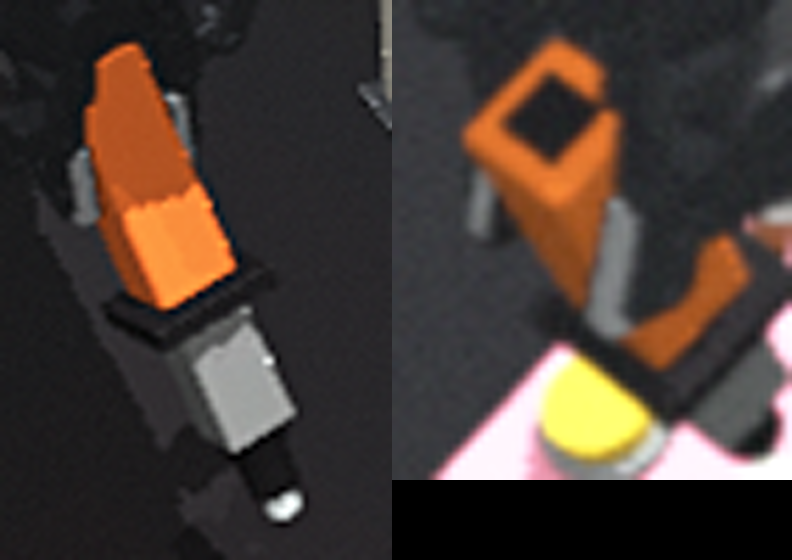

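The zoom shows, in scene pixels, the tip end (290.5,290.7) and collar centre (273.9,251.8). In the side view the handle top centre is (419.8,139.6), the collar centre (434.1,162.2) and the nose end about (445.4,178.8).

```bash
sed -i 's/(291.5,289.9)/(290.5,290.7)/g; s/(274,255.3)/(273.9,251.8)/g; s/(434.3,167.9)/(434.1,162.2)/g; s/(419.4,139.1)/(419.75,139.6)/g' m3.py; echo 'print("side long",np.degrees(np.arccos(ax(D,(419.75,139.6),(445.4,178.8))[2])), "nose",onpl(D,(445.4,178.8)))' >>m3.py; python3 m3.py
```

```text
scene [-0.479  0.082  0.874] 29.09224504435262 5.985353317062455
side [-0.533  0.091  0.841] 32.70182847440212 2.4851187143324727
collar (array([ 0.54268374, -0.22488109,  0.20619538]), np.float64(0.0007321488640747191))
tip [ 0.58565102 -0.23139986  0.12736258] top [ 0.49563542 -0.21608662  0.28144666] collar on plane [ 0.54243194 -0.22405045  0.20615173] [ 0.54474921 -0.22444567  0.20384939]
0.09001828452893174 28.867077345336668
pred origin 140: [ 0.5883865  -0.23196627  0.13667316] collar c [ 0.5409013  -0.22381827  0.20546916]
side long 33.1265060764285 nose [ 0.58946347 -0.23205739  0.13559211]
```

The tilt is about 32°, only 3° off square, and the grip is at wand z of about 143. Both fit the prediction. I'll move to the reading pose and hold.

```bash
python3 -m creep '[0,3,-1,-5,0, 0,6,-2,-10,0, 0,9,-2,-16,0, 0,9,-2,-16,0, 0,9,-2,-16,0]'
for i in 1 2 3 4 5 6; do python3 -m creep '[0,0,0,0,0, 0,0,0,0,0, 0,0,0,0,0, 0,0,0,0,0, 0,0,0,0,0]' | egrep 't:|posi|ft_f'; done
```

```text
t: 6.33
position: [0.5186, -0.2208, 0.2166]
ee_rot: [[-0.986, 0.169, -0.001], [0.169, 0.986, 0.0], [0.001, 0.0, -1.0]]
ft_force: [0.5, 0.2, -3.2]
grip_width: 0.346
finger_force: 71.7
t: 6.75
position: [0.5188, -0.2212, 0.2175]
ee_rot: [[-0.986, 0.169, 0.0], [0.169, 0.986, -0.0], [-0.0, -0.0, -1.0]]
ft_force: [0.9, 1.2, -2.6]
t: 7.17
position: [0.5187, -0.2212, 0.2173]
ee_rot: [[-0.986, 0.169, -0.0], [0.169, 0.986, -0.0], [0.0, -0.0, -1.0]]
ft_force: [0.7, -0.0, -3.2]
t: 7.58
position: [0.5187, -0.2212, 0.2173]
ee_rot: [[-0.986, 0.169, 0.0], [0.169, 0.986, 0.0], [-0.0, 0.0, -1.0]]
ft_force: [-0.0, -0.3, -2.5]
t: 8.0
position: [0.5187, -0.2212, 0.2173]
ee_rot: [[-0.986, 0.169, -0.0], [0.169, 0.986, -0.0], [0.0, -0.0, -1.0]]
ft_force: [0.5, -0.1, -3.0]
t: 8.42
position: [0.5188, -0.2212, 0.2173]
ee_rot: [[-0.986, 0.169, 0.0], [0.169, 0.986, -0.0], [-0.0, -0.0, -1.0]]
ft_force: [-0.0, 0.1, -2.4]
t: 8.83
position: [0.5187, -0.2212, 0.2173]
ee_rot: [[-0.986, 0.169, 0.0], [0.169, 0.986, -0.0], [-0.0, -0.0, -1.0]]
ft_force: [-0.5, 0.3, -2.2]
```

Held 2.5 s. Now I'll hover over the green pad, check tip against pad in pictures, then feel downwards.

```bash
python3 -m creep '[0,-1,-20,0,0, 0,-2,-45,0,0, 0,-4,-72,-5,0, 0,-4,-72,-12,0, 0,-4,-72,-19,0]'
python3 -m creep '[0,0,0,0,0, 0,0,0,0,0, 0,0,0,0,0, 0,0,0,0,0, 0,0,0,0,0]' | egrep 't:|posi|ft_f'
python3 m2.py pics/c5.png 230 260 90 410 150
```

```text
t: 9.25
position: [0.5145, -0.2943, 0.1977]
ee_rot: [[-0.985, 0.171, -0.0], [0.171, 0.985, 0.0], [0.0, 0.0, -1.0]]
ft_force: [-0.2, 0.3, -3.1]
grip_width: 0.344
finger_force: 71.8
t: 9.67
position: [0.515, -0.2928, 0.1988]
ee_rot: [[-0.986, 0.168, 0.001], [0.168, 0.986, -0.0], [-0.001, -0.0, -1.0]]
ft_force: [0.1, 0.8, -2.3]
[ 0.515  -0.293   0.1986] [ 0.4  0.2 -1.8]
```

View pics/c5.png

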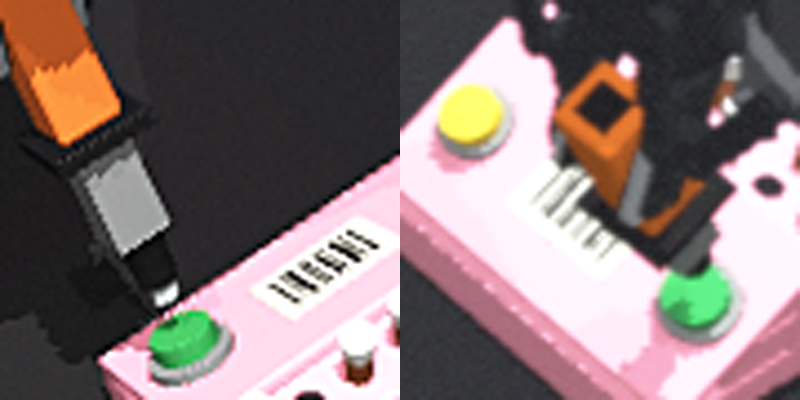

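The tip is just above the green pad: scene tip (267.8,328) and pad top (271.2,332.5), with its shadow on the pad. In the side view the nose end is (474,209) and the pad (476,216.6). I'll check the offset by projection.

```bash
cat > m4.py <<'E'
from h import *
from rig import bot,cams
S=cams.camera_model("scene");D=cams.camera_model("side");T=np.array(bot.get_state()["position"])
n=np.array([-.5653,.097,.819]);th=np.radians(32);a=np.array([-np.sin(th)*.9855,np.sin(th)*.169,np.cos(th)])
def proj(m,X):
    f=200/np.tan(np.radians(m["vfov"]/2));K=np.array([[f,0,m["cx"]],[0,f,m["cy"]],[0,0,1]])
    p=np.array(m["attitude"]).T@(X-m["origin"]);p=p*[1,-1,-1]
    return cv2.projectPoints(p[None],np.zeros(3),np.zeros(3),K,m["dist_coeffs"])[0].ravel().round(1)
O=T+[0,0,.0187]-.143*a;M=np.array([.6098,-.3095,.065])
print("O",O,"in pad frame: h",(O-M)@n,"x",(O-M)@[.807,-.1386,.574],"y",(O-M)@[.169,.9855,0])
print("scene tip e0,e14",proj(S,O),proj(S,O-.014*a),"seen 267.8,328; pad",proj(S,M+.016*n),"seen 271.2,332.5")
print("side nose end",proj(D,O+.006*a),"seen ~474,209; pad",proj(D,M+.016*n),"seen 476.2,216.6; x+5mm moves",proj(D,O+.005*np.array([.807,-.1386,.574]))-proj(D,O), proj(S,O+.005*np.array([.807,-.1386,.574]))-proj(S,O))
print("top",proj(D,O+.175*a),"seen",(410+208*.225,150+107*.225))
print(tri((S,(271.2,332.5)),(D,(476.2,216.6))), M+.016*n)
E
python3 m4.py
```

```text
O [ 0.58963062 -0.3057629   0.09605109] in pad frame: h 0.037195091562424135 x 0.0010286755957233142 y 0.0002742893990659765
scene tip e0,e14 [265.9 325.5] [268.7 331.2] seen 267.8,328; pad [270.  334.2] seen 271.2,332.5
side nose end [473.  210.8] seen ~474,209; pad [475.7 215.5] seen 476.2,216.6; x+5mm moves [ 1.8 -1.9] [1.  0.7]
top [453.9 176.3] seen (456.8, 174.075)
(array([ 0.60007214, -0.30690759,  0.07770728]), np.float64(0.003052588781022777)) [ 0.6007552 -0.307948   0.078104 ]
```

Everything agrees within about 4 mm. I'll feel down along the normal, applying a small correction first, with three 2 mm steps per batch.

```bash
cat > f.sh <<'E'
python3 -c "
from rig import bot;import numpy as np
s=bot.get_state();print(round(s['t'],2),np.round(s['position'],4),'Fn',round(float(np.dot(s['ft_force'],[-.5653,.097,.819])),2),np.round(s['ft_force'],1))"
E
python3 -m creep '[0,0.6,-0.1,-2,0, 0,1.8,-0.3,-6,0, 0,1.8,-0.3,-6,0, 0,1.8,-0.3,-6,0, 0,1.8,-0.3,-6,0]' >/dev/null; sh f.sh
python3 -m creep '[0,0.6,-0.1,-0.8,0, 0,1.1,-0.2,-1.6,0, 0,1.1,-0.2,-1.6,0, 0,1.1,-0.2,-1.6,0, 0,1.1,-0.2,-1.6,0]' >/dev/null; sh f.sh
python3 -m creep '[0,0.6,-0.1,-0.8,0, 0,1.1,-0.2,-1.6,0, 0,1.1,-0.2,-1.6,0, 0,1.1,-0.2,-1.6,0, 0,1.1,-0.2,-1.6,0]' >/dev/null; sh f.sh
python3 -m creep '[0,0.6,-0.1,-0.8,0, 0,1.1,-0.2,-1.6,0, 0,1.1,-0.2,-1.6,0, 0,1.1,-0.2,-1.6,0, 0,1.1,-0.2,-1.6,0]' >/dev/null; sh f.sh
```

```text
10.18 [ 0.5165 -0.2935  0.1922] Fn -2.15 [ 0.1  0.  -2.6]
10.6 [ 0.5177 -0.2937  0.1907] Fn -2.16 [-0.1  0.  -2.7]
11.02 [ 0.5187 -0.2939  0.1891] Fn -2.04 [ 0.2  1.4 -2.5]
11.43 [ 0.5198 -0.2941  0.1875] Fn -2.83 [ 0.2 -0.1 -3.3]
```

```bash
for i in 1 2 3; do python3 -m creep '[0,0.6,-0.1,-0.8,0, 0,1.1,-0.2,-1.6,0, 0,1.1,-0.2,-1.6,0, 0,1.1,-0.2,-1.6,0, 0,1.1,-0.2,-1.6,0]' >/dev/null; sh f.sh; done
```

```text
11.85 [ 0.521  -0.2943  0.1859] Fn -2.21 [ 0.3  0.4 -2.6]
12.27 [ 0.522  -0.2945  0.1843] Fn -2.33 [ 0.3 -0.4 -2.6]
12.68 [ 0.5231 -0.2947  0.1827] Fn -2.06 [-0.3  0.4 -2.8]
```

```bash
for i in 1 2 3; do python3 -m creep '[0,0.6,-0.1,-0.8,0, 0,1.1,-0.2,-1.6,0, 0,1.1,-0.2,-1.6,0, 0,1.1,-0.2,-1.6,0, 0,1.1,-0.2,-1.6,0]' >/dev/null; sh f.sh; done
```

```text
13.1 [ 0.5242 -0.2949  0.1811] Fn -3.07 [ 0.5  0.5 -3.5]
13.52 [ 0.5253 -0.2951  0.1795] Fn -0.82 [-1.  -0.5 -1.6]
13.93 [ 0.5264 -0.2953  0.178 ] Fn 0.73 [-1.6  0.3 -0.2]
```

Contact: about 3 N, so roughly 3 mm deep. One more millimetre, then hold.

```bash
python3 -m creep '[0,0.6,-0.1,-0.8,0, 0,0.6,-0.1,-0.8,0, 0,0.6,-0.1,-0.8,0, 0,0.6,-0.1,-0.8,0, 0,0.6,-0.1,-0.8,0]' >/dev/null; sh f.sh
for i in 1 2 3; do python3 -m creep '[0,0,0,0,0, 0,0,0,0,0, 0,0,0,0,0, 0,0,0,0,0, 0,0,0,0,0]' >/dev/null; sh f.sh; done
python3 - <<'E'
from h import *
from rig import cams
for n in("scene","side"):
    im=cams.get_image(n);cv2.imwrite(f"pics/press_{n}.png",im[:,:,::-1]);print(blobs(im,(45,120,60),(75,255,255),40))
E
sed -n 1,3p m4.py >/dev/null; python3 m4.py | head -1
```

```text
14.35 [ 0.527  -0.2954  0.1771] Fn 2.45 [-2.   1.3  1.4]
14.77 [ 0.527  -0.2954  0.1771] Fn 1.64 [-1.6 -0.1  0.9]
15.18 [ 0.527  -0.2954  0.1771] Fn 1.28 [-0.8 -0.3  1. ]
15.6 [ 0.527  -0.2954  0.1771] Fn 1.7 [-2.1  0.3  0.6]
[([380.5, 9.5], [370, 0, 21, 23, 387]), ([424.8, 19.3], [394, 0, 60, 46, 1955]), ([511.9, 34.9], [483, 0, 58, 74, 2584]), ([558.6, 39.2], [525, 0, 73, 92, 3905]), ([61.7, 44.9], [0, 10, 129, 73, 1526]), ([468.3, 33.0], [453, 12, 32, 43, 909]), ([426.2, 163.4], [421, 159, 11, 10, 84]), ([271.6, 337.6], [265, 332, 14, 11, 70])]
[([4.9, 8.0], [0, 0, 14, 20, 110]), ([31.9, 16.1], [14, 0, 31, 51, 773]), ([255.7, 5.4], [219, 0, 80, 18, 792]), ([49.7, 57.6], [48, 43, 5, 30, 54]), ([23.7, 64.8], [7, 45, 30, 45, 772]), ([6.5, 81.8], [0, 55, 21, 46, 497]), ([263.9, 103.7], [259, 99, 11, 11, 89]), ([476.5, 218.5], [469, 213, 15, 11, 100])]
O [ 0.60169762 -0.30820134  0.07452472] in pad frame: h 0.012506990512381912 x -0.0012514286769319746 y -8.947018138073543e-05
```

Green is held at about 4 mm. I'll retreat along the normal, cross to yellow (24.4, 142 mm), return to about 4 mm above contact, then feel.

```bash
python3 -m creep '[0,-2.8,0.5,4.1,0, 0,-5.7,1,8.2,0, 0,-8.5,1.4,12.3,0, 0,-11.3,1.9,16.4,0, 0,-11.3,1.9,16.4,0]' >/dev/null; sh f.sh
python3 -m creep '[0,5,28.4,0,0, 0,10,57,0,0, 0,14.6,85,0,0, 0,19.5,114,0,0, 0,24.4,142,0,0]' >/dev/null; sh f.sh
python3 -m creep '[0,0,0,0,0, 0,3,-0.5,-4,0, 0,5,-0.9,-7,0, 0,6.8,-1.1,-9.9,0, 0,6.8,-1.1,-9.9,0]' >/dev/null; sh f.sh
for i in 1 2 3; do python3 -m creep '[0,0.6,-0.1,-0.8,0, 0,1.1,-0.2,-1.6,0, 0,1.1,-0.2,-1.6,0, 0,1.1,-0.2,-1.6,0, 0,1.1,-0.2,-1.6,0]' >/dev/null; sh f.sh; done
```

```text
16.12 [ 0.5156 -0.2936  0.1947] Fn -2.05 [ 0.3 -0.6 -2.2]
16.53 [ 0.5401 -0.1501  0.1936] Fn -1.88 [ 1.1  0.9 -1.7]
16.95 [ 0.5468 -0.1534  0.1826] Fn -1.6 [-1.4 -0.6 -2.8]
17.37 [ 0.548  -0.1529  0.1821] Fn -2.21 [ 0.1  0.2 -2.7]
17.78 [ 0.5492 -0.153   0.1805] Fn -1.26 [-0.4 -0.4 -1.7]
18.2 [ 0.5503 -0.1532  0.1789] Fn -1.46 [ 0.2  0.  -1.7]
```

```bash
for i in 1; do python3 -m creep '[0,0.6,-0.1,-0.8,0, 0,1.1,-0.2,-1.6,0, 0,1.1,-0.2,-1.6,0, 0,1.1,-0.2,-1.6,0, 0,1.1,-0.2,-1.6,0]' >/dev/null; sh f.sh; done
python3 -m creep '[0,0.6,-0.1,-0.8,0, 0,0.6,-0.1,-0.8,0, 0,0.6,-0.1,-0.8,0, 0,0.6,-0.1,-0.8,0, 0,0.6,-0.1,-0.8,0]' >/dev/null; sh f.sh
```

```text
18.62 [ 0.5514 -0.1534  0.1773] Fn 2.13 [-1.5  0.6  1.5]
19.03 [ 0.552  -0.1535  0.1764] Fn 3.07 [-2.3 -0.2  2.2]
```

```bash
python3 -m creep '[0,-0.6,0.1,0.8,0, 0,-0.6,0.1,0.8,0, 0,-0.6,0.1,0.8,0, 0,-0.6,0.1,0.8,0, 0,-0.6,0.1,0.8,0]' >/dev/null; sh f.sh
for i in 1 2 3; do python3 -m creep '[0,0,0,0,0, 0,0,0,0,0, 0,0,0,0,0, 0,0,0,0,0, 0,0,0,0,0]' >/dev/null; sh f.sh; done
```

```text
19.45 [ 0.5513 -0.1534  0.1772] Fn 1.61 [-2.4 -0.1  0.3]
19.87 [ 0.5514 -0.1534  0.1772] Fn 1.15 [-1.2  0.8  0.5]
20.28 [ 0.5513 -0.1534  0.1772] Fn 1.82 [-1.7  0.3  1. ]
20.7 [ 0.5513 -0.1534  0.1772] Fn 1.43 [-1.8 -0.2  0.5]
```

Both pads are done. Now I'll retreat and carry the wand to the near side of the holder. There I'll push its tip against the holder's near wall until the shaft lies flush with it, which brings it upright.

```bash
python3 -m creep '[0,-2.8,0.5,4.1,0, 0,-5.7,1,8.2,0, 0,-8.5,1.4,12.3,0, 0,-11.3,1.9,16.4,0, 0,-17,2.9,30,0]' >/dev/null; sh f.sh
python3 -m creep '[0,-15,10,20,-0.01, 0,-40,35,43,-0.03, 0,-68,60,43,-0.05, 0,-96,85,43,-0.066, 0,-124,112,43,-0.066]' >/dev/null; sh f.sh
python3 -m creep '[0,-26,28,0,0, 0,-52,56,0,0, 0,-72,80,0,0, 0,-87,95,0,0, 0,-87,95,0,0]' >/dev/null; sh f.sh
python3 -m creep '[0,0,0,-25,0, 0,0,0,-50,0, 0,0,0,-75,0, 0,0,0,-90,0, 0,0,0,-94,0]' 25; sh f.sh
```

```text
21.12 [ 0.5336 -0.1503  0.2064] Fn -1.67 [-0.9  0.  -2.6]
21.53 [ 0.4089 -0.0379  0.2506] Fn -2.12 [ 1.   1.6 -2.1]
21.95 [0.3209 0.0583 0.2508] Fn -2.37 [ 0.9 -0.1 -2.3]
t: 22.37
position: [0.3221, 0.0561, 0.1544]
ee_rot: [[-0.972, 0.234, -0.002], [0.234, 0.972, -0.001], [0.002, -0.001, -1.0]]
ft_force: [-0.3, 0.6, -2.5]
grip_width: 0.343
finger_force: 71.7
22.37 [0.3221 0.0561 0.1544] Fn -1.88 [-0.3  0.6 -2.5]
```

```bash
python3 -m creep '[0,0,0,0,0, 0,8,-1.9,0,0, 0,17,-4,0,0, 0,26,-6.2,0,0, 0,35,-8.4,0,0]' 25; sh f.sh
python3 -m creep '[0,8,-1.9,0,0, 0,16,-3.8,0,0, 0,24,-5.8,0,0, 0,31,-7.4,0,0, 0,36,-8.6,0,0]'|tail -2; sh f.sh
python3 -m creep '[0,2,-0.5,0,0, 0,4,-1,0,0, 0,6,-1.4,0,0, 0,7.5,-1.8,0,0, 0,7.5,-1.8,0,0]'|tail -2; sh f.sh
```

```text
t: 22.78
position: [0.3594, 0.048, 0.157]
ee_rot: [[-0.972, 0.234, 0.0], [0.234, 0.972, 0.001], [-0.0, 0.001, -1.0]]
ft_force: [-5.7, 1.4, -0.5]
grip_width: 0.341
finger_force: 72.2
22.78 [0.3594 0.048  0.157 ] Fn 2.92 [-5.7  1.4 -0.5]
grip_width: 0.338
finger_force: 71.6
23.2 [0.3954 0.0393 0.1568] Fn 1.25 [-3.4  0.9 -0.9]
grip_width: 0.345
finger_force: 71.6
23.62 [0.4024 0.0376 0.1567] Fn 3.76 [-6.   1.5  0.2]
```

```bash
python3 -m creep '[0,0.5,-0.1,0,0, 0,1,-0.2,0,0, 0,1,-0.2,0,0, 0,1,-0.2,0,0, 0,1,-0.2,0,0]'|tail -1; sh f.sh
python3 -m creep '[0,0.5,-0.1,0,0, 0,1,-0.2,0,0, 0,1,-0.2,0,0, 0,1,-0.2,0,0, 0,1,-0.2,0,0]'|tail -1; sh f.sh
python3 -m creep '[0,0.5,-0.1,0,0, 0,1,-0.2,0,0, 0,1,-0.2,0,0, 0,1,-0.2,0,0, 0,1,-0.2,0,0]'|tail -1; sh f.sh
```

```text
finger_force: 71.4
24.03 [0.4031 0.0374 0.1567] Fn 5.27 [-7.6  2.5  0.9]
finger_force: 71.4
24.45 [0.404  0.0373 0.1567] Fn 4.1 [-7.3  2.5 -0.3]
finger_force: 71.3
24.87 [0.405  0.0371 0.1566] Fn 3.96 [-7.2  2.6 -0.4]
```

```bash
python3 -m creep '[0,-10,2.4,0,0, 0,-15,3.6,20,0, 0,-15,3.6,50,0, 0,-15,3.6,80,0, 0,-15,3.6,105,0]'|tail -1;python3 -m creep '[0,0,0,0,0, 0,0,0,0,0, 0,0,0,0,0, 0,0,0,0,0, 0,0,0,0,0]'|tail -1; sh f.sh; python3 m2.py pics/c6.png 250 90 120 200 80; python3 m4.py|head -1 >/dev/null
python3 - <<'E'
from h import *
a=np.load("pics/last.npy")
for im in a: print([b for b in blobs(im,(5,150,50),(18,255,255),60) if b[1][4]<1200])
E
```

```text
finger_force: 70.9
finger_force: 71.3
25.7 [0.3893 0.0406 0.2603] Fn -1.85 [-0.5 -0.6 -2.5]
[0.3895 0.0407 0.2606] [ 0.   0.4 -3.1]
[([269.6, 16.9], [261, 0, 20, 34, 383]), ([357.9, 4.9], [341, 0, 30, 15, 282]), ([310.9, 123.5], [300, 101, 19, 42, 474])]
[([268.9, 113.5], [260, 86, 24, 47, 445])]
```

View pics/c6.png

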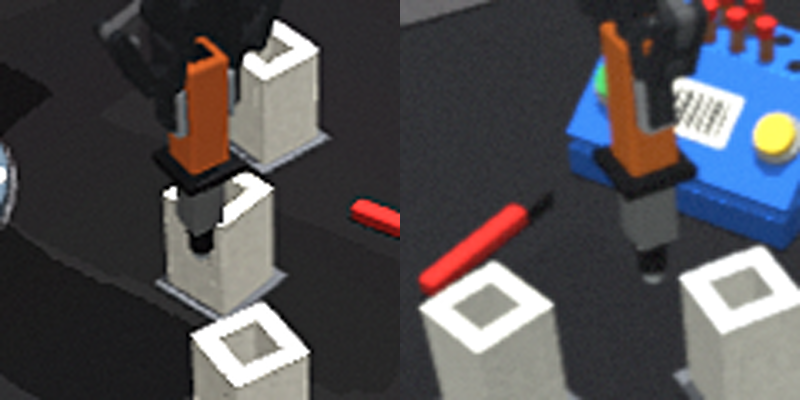

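The wand is clear and near upright. Scene: collar centre (309.7,138.6), tip end (310,164.4). Side: collar centre (273.5,127.4), tip end (276.2,163.4). The handle top is hidden. I'll work out the tilt.

Run:
```python
from h import *
from rig import bot,cams
S=cams.camera_model("scene");D=cams.camera_model("side");T=bot.get_state()["position"]
c=tri((S,(309.7,138.6)),(D,(273.5,127.4)));t=tri((S,(310,164.4)),(D,(276.2,163.4)));d=c[0]-t[0]
print(T,c,t,"len",np.linalg.norm(d),"tilt e",np.degrees(np.arctan2(d[:2]@[.972,-.233],d[2])),"tilt f",np.degrees(np.arctan2(d[:2]@[.233,.972],d[2])))
def ax(m,u,v,ty=np.array([.233,.972,0])):
    a=np.cross(np.cross(ray(m,u)[1],ray(m,v)[1]),ty);a/=np.linalg.norm(a);return a*np.sign(a[2])
for m,u,v in((S,(310,164.4),(309.7,138.6)),(D,(276.2,163.4),(273.5,127.4))):
    a=ax(m,u,v);print(np.degrees(np.arctan2(a@[.972,-.233,0],a[2])))
```

```text
[0.38951981 0.04065504 0.26057389] (array([0.38854056, 0.04035007, 0.22578552]), np.float64(0.0007395148380213765)) (array([0.38340303, 0.04016876, 0.13979391]), np.float64(0.0030459132597069347)) len 0.08614513207584068 tilt e 3.2954745094286593 tilt f 0.9149321582784798
2.590832055653074
1.3899352806261913
```

Tilt is about 2° (top slightly past vertical), so the tip sits about 5 mm short along e. I'll insert with that offset, easing to centre as it goes in and watching the force.

```bash
python3 -m creep '[0,15,-3.7,0,0, 0,30,-7.4,0,0, 0,45,-11.2,0,0, 0,59,-14.6,0,0, 0,59,-14.6,0,0]' 20|tail -1;sh f.sh
python3 -m creep '[0,0,0,-12,0, 0,0,0,-24,0, 0,0,0,-36,0, 0,0,0,-45,0, 0,0,0,-45,0]'|tail -1; sh f.sh
python3 -m creep '[0,0,0,-10,0, 0,-1,0.2,-20,0, 0,-1.5,0.4,-30,0, 0,-2,0.5,-35,0, 0,-2,0.5,-35,0]'|tail -1; sh f.sh
```

```text
finger_force: 71.1
26.22 [0.4505 0.0256 0.2604] Fn -2.59 [-0.3 -1.  -3.2]
finger_force: 71.1
26.63 [0.4476 0.0261 0.2145] Fn -2.45 [-0.4 -0.6 -3.2]
finger_force: 71.1
27.05 [0.4463 0.0266 0.1804] Fn -1.71 [-0.2  0.6 -2.3]
```

```bash
python3 -m creep '[0,0,0,-8,0, 0,0,0,-16,0, 0,-1,0.2,-24,0, 0,-1,0.2,-32,0, 0,-1,0.2,-36,0]'|tail -1; sh f.sh
python3 -m creep '[0,0,0,-1,0, 0,0,0,-2,0, 0,0,0,-3,0, 0,0,0,-3,0, 0,0,0,-3,0]'|tail -1; sh f.sh
```

```text
finger_force: 71.1
27.47 [0.4453 0.0268 0.1439] Fn -2.01 [-0.  -0.4 -2.4]
finger_force: 71.1
27.88 [0.446  0.0268 0.1424] Fn -2.42 [-0.1 -0.  -3. ]
```

```bash
for i in 1 2 3; do python3 -m creep '[0,0,0,-0.5,0, 0,0,0,-1,0, 0,0,0,-1,0, 0,0,0,-1,0, 0,0,0,-1,0]'|tail -1; sh f.sh; done
```

```text
finger_force: 71.1
28.3 [0.4458 0.0268 0.1412] Fn -1.99 [-0.2  0.5 -2.7]
finger_force: 72.0
28.72 [0.4459 0.0268 0.1404] Fn 5.75 [-2.6  0.1  5.2]
finger_force: 74.7
29.13 [0.446  0.0268 0.1403] Fn 26.06 [-10.1  -0.2  24.9]
```

The collar is on the rim, with the force rising at z 0.140. I'll relieve it, open, and withdraw straight up.

```bash
python3 -m creep '[0,0,0,1,0, 0.5,0,0,1,0, 1,0,0,1,0, 1,0,0,1,0, 1,0,0,1,0]'|tail -2; sh f.sh
python3 -m creep '[1,0,0,0,0, 1,0,0,15,0, 1,0,0,40,0, 1,0,0,70,0, 1,0,0,100,0]'|tail -2; sh f.sh
python3 -m creep '[1,-15,0,10,0, 1,-40,0,20,0, 1,-70,0,20,0, 1,-100,0,20,0, 1,-100,0,20,0]'|tail -2; sh f.sh
python3 - <<'E'
from h import *
from rig import bot,cams
a=[cams.get_image(n) for n in("scene","side")]
b0=[np.load(f"pics/{n}0.npy") for n in("scene","side")]
for im,o in zip(a,b0):
  for lo,hi in(((5,150,50),(18,255,255)),((45,120,60),(75,255,255)),((23,130,90),(32,255,255)),((0,180,80),(4,255,255))):
    print([ (b[0],b[1][4]) for b in blobs(im,lo,hi) if 60<b[1][4]<1000 and b[0][1]>95],"was",[ (b[0],b[1][4]) for b in blobs(o,lo,hi) if 60<b[1][4]<1000 and b[0][1]>95])
E
```

```text
grip_width: 0.891
finger_force: 0.0
29.55 [0.4459 0.0268 0.1401] Fn -0.4 [ 0.1  0.6 -0.5]
grip_width: 0.999
finger_force: 0.0
29.97 [0.4453 0.0268 0.2411] Fn 0.35 [-0.2  0.9  0.2]
grip_width: 1.001
finger_force: 0.0
30.38 [0.3421 0.0267 0.2606] Fn 1.06 [0.  0.3 1.3]
[([324.9, 179.0], 462)] was [([324.4, 179.4], 451)]
[([426.2, 163.4], 84), ([271.0, 335.9], 136)] was [([426.2, 163.4], 84), ([271.0, 335.9], 136)]
[([407.6, 200.6], 86), ([204.0, 264.2], 64), ([329.7, 295.8], 119)] was [([407.6, 200.7], 86), ([203.9, 264.2], 66), ([329.7, 295.8], 120)]
[([372.1, 158.0], 240), ([458.8, 175.6], 105), ([445.3, 179.2], 99), ([448.1, 200.4], 76)] was [([372.1, 158.0], 240), ([458.8, 175.6], 105), ([445.3, 179.2], 99), ([448.1, 200.4], 77)]
[([301.0, 150.2], 559)] was [([301.1, 148.5], 620)]
[([476.1, 216.2], 169)] was [([263.9, 103.8], 90), ([476.1, 216.2], 169)]
[([312.1, 120.3], 102), ([74.5, 139.1], 228), ([425.4, 175.6], 140), ([393.2, 282.2], 573)] was [([312.1, 120.3], 107), ([425.4, 175.6], 144), ([393.2, 282.2], 573)]
[([222.0, 153.9], 276)] was [([221.7, 154.1], 275)]
```

The wand's blob is back where it started (the side view is partly hidden by the gripper). Pads, jar and marker read the same as at the start. Handing in.

```bash
python3 -c "
from rig import order
print(order.sign_off())"
```

```text
the job is handed in; nothing more can be done
None
```

The job is handed in at about 30 s: I read the pink rack's label, pressed the green and then the yellow pad about 4 mm each (judged by force), and put the wand back in its holder and let go; the jar, marker and blue rack show unmoved in the camera check, but no verdict came back.

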